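# Plug the filter module into the receiver

## Task

Take the filter module with the orange grip out of the module rack and push it down through the slot in the top of the receiver until it is fully home, its black shoulder resting flat on the slot guide, then let go of it. The slot guide slides in its bay and may stand anywhere from 4 to 26 mm from the red marks on the bay's rails, so feel for the slot, and push gently: the module must never press on the receiver with more than 40 N. Leave the other modules and everything else on the bench alone.

Things in the scene. Friction and masses are not known exactly. Their poses are not given: they have to be found in the camera images.
- filter_grip (a point): filter module (flat aluminium blade, black shoulder, orange grip tab), 105 to 210 g, hanging upright in the rack. Point: centre of the tab. Axes: x along the width, y through the thickness, z up; same after a half turn about z. Tab 44 (x) x 12 (y) x 36 mm high, to be pinched across its 12 mm. The tab stands on the shoulder, 96 x 16 x 8 mm high, whose top is 18 and underside 26 mm below the point.
- filter: the same filter module, origin at the middle of its blade's lower edge, 96 mm below the tab's centre, same axes. The blade under the shoulder is 80 wide (x), 5 thick (y) and 70 mm long; its lower corners are rounded at 10 mm radius and its lower edge at 2.5 mm.
- rack: fixed aluminium module rack, 120 (x) x 200 (y) x 80 mm high, origin at the centre of its underside. Three slots of 86 (x) x 10 mm (y) in its top, at y = -65, 0 and +65 mm; the modules hang in them, shoulders on the rack's top, tabs standing 8 to 44 mm above it. A module must be lifted straight up by at least 75 mm to clear the rack.
- receiver: fixed grey receiver, 200 (x) x 230 (y) x 110 mm high, origin under its centre, front panel to -x. On its top, between two rails, lies the slot guide: a black plate 104 (x) x 60 mm (y), its top 6 mm above the lid, with a slot edged in yellow, 83 (x) x 7.5 mm (y), 18 mm deep. The guide can shift along y only: it stays put unless pushed sideways with over 12 N.
- bay (a point): datum of the receiver's module bay, midway between the red marks on its rails, at the height of the guide's top (116 mm above the work surface). Axes: x along the slot, y across it, z up. The slot's middle starts anywhere from +4 to +26 mm in y from here (not measured; end stops at 2.5 and 27.5 mm); in x it is centred here. With the blade's edge on the guide the tab's centre is 96 mm above this point, when home 26 mm.
- connector (a joint): how far the hidden connector under the slot has been pushed down, in m: 0 at the start, 0.020 when a module is fully home; it stays where it is left. The blade's edge meets it 50 mm below the guide's top; from there the push takes about 6 to 8 N, until after 20 mm the shoulder lands hard on the guide.
- module_blue_grip (a point): a plug-in module identical to the orange one but with a blue grip tab, hanging in another slot of the rack; must stay there. Point: centre of its grip tab.
- module_grey_grip (a point): a plug-in module identical to the orange one but with a grey grip tab, hanging in another slot of the rack; must stay there. Point: centre of its grip tab.
- multimeter: bystander, to be left alone: yellow multimeter 150 x 75 x 42 mm, lying flat. Origin: centre of its underside.
- mug: bystander, to be left alone: white mug, 80 mm across and 95 mm high. Origin: centre of its underside.
- screwdriver: bystander, to be left alone: screwdriver lying flat. Origin: centre of its underside.
- parts_tray: bystander, to be left alone: blue parts tray 110 x 160 x 30 mm. Origin: centre of its underside.
- feedthrough: bystander, to be left alone: white ceramic insulator, 44 mm across and 50 mm high. Origin: centre of its underside.
Mind the look-alikes: they are no part of the job. What is shaped like the filter but purple is not meant.

How it is judged:
By the outcome, as a careful person would: the job done as asked, in the order asked, and still so for the second after the job is handed in, with the robot touching nothing.
It also fails if it takes over 67 s, if anything falls off the work surface, if the arm or the gripper's body presses on something with over 40 N, if the wrist force passes 120 N, or if a joint passes its speed limit or range.

## Robot

A 6-joint arm with a two-finger parallel gripper is mounted at the origin on the work surface. World frame = base frame: x ahead of the robot, y to its left, z up, the work surface at z = 0. Lengths are in m, angles in degrees, forces in N, time in s.
With the tool pointing down it reaches from about 0.35 to 0.875 m from the base axis. Payload 4.2 kg.
Tool frame: the origin (TCP) lies midway between the tips of the shut fingers; the grasp point (between the pads) lies 19 mm behind it (hold_point_z is the z of the grasp point in the tool frame, in m); z points along the fingers, y is the direction in which the jaws open and shut (so a half turn about z gives the same grasp; the last joint's range is limited). The gripper opens to 87 mm and grips with 3 to 60 N. Pads are 19 mm wide; open, the fingers measure 117 mm over their backs; the gripper's body (75 mm by 190 mm) begins 51 mm behind the grasp point.
Start: joints at [-58.522, 22.042, 0.453, 0, -68.411, -14.817], TCP at [0.179, -0.599, 0.197] pointing down, gripper open.
Joint ranges: [-179.83, 179.83], [-69.29, 118.12], [-61.27, 80.66], [-181.25, 117.63], [-171.15, -9.14], [-177.46, 177.46]. Speed limits (degrees/s): [159.86, 159.86, 180, 180, 180, 180].

## Interface

Orientations are given as a 3x3 rotation matrix whose columns are the frame's x, y, z axes.
In Python, from station import * gives the robot as it stands. The module is installed in compiled form; this text tells all that it offers.
- The arm moves only by the tool jog_arm, never from a script. Its argument "moves" is a list of rows, each a list of 7 numbers: the closure, from -1 (fully open) to 1 (shut), then the shift along the tool's x, y, z in m, then the turn, a rotation vector about the tool's x, y, z in rad. In form: [[gripper, x, y, z, wx, wy, wz], ...]. A call has exactly 10 rows; each row is the pose to reach, as a shift and turn from the pose commanded when the call began, along the tool's axes at that moment; what a row does not reach only later rows make up. A row lasts 1/12 s, in which the tool goes at most 41.7 mm and 7.16 degrees, less where a joint would pass 70% of its speed; a pose out of reach is approached as far as the arm can. A call with a gripper value outside its range is refused whole. The fingers move at their own pace and stop on an object; the grip force is fixed at half the most. Time passes only in rows, so rows that repeat a pose let the fingers close, or fill a call up. It gives the time, the measured TCP pose, the force and the opening at its end, in the units of the state.
- sense(): the state, without advancing time (a new reading comes with each control period).
- capture(name): name is "scene" or "top" or "wrist"; returns a dict with "frame" (400x640x3 uint8, red, green, blue), "fov_y" (degrees; the focal length in pixels is half the picture's height over the tangent of half this angle, whatever the lens; pixels are square), "cx", "cy" (the principal point, pixels), "world_from_camera" (4x4, takes a point from camera to world coordinates). Camera axes: x right, y down, z forward; pixel columns grow to the right and rows downward; lengths in m; the calibration is good to about 2 mm. A picture is of the moment at which its call begins. There is no depth.
- finish_job(): hands the job in, once; it reports no verdict.
The state is a dict: "time_s": time; "joints": joint angles; "joint_velocities": joint speeds; "effort": joint torques, N m; "tcp_pos": TCP position; "ee_rot": TCP orientation; "wrist_force": force on the tool from outside, world axes, zero at the start; "moment": the same for the moment, N m; "gripper_width": opening from 0.0 (shut) to 1.0 (fully open).
Only numpy, scipy, OpenCV 4.12 (cv2) and the standard library are available. Lean on these libraries where they do the work, as an engineer would, in place of code of your own. Each camera call takes 0.05 s, during which the arm holds its last target.

## Working session

There is one attempt and no reset: what is moved stays moved. The work goes in short steps, Python scripts to look and compute and a tool call to move; the robot and the scene stay as the last step left them, time stands still between calls to the robot, and variables do not carry over. Pictures are saved under pics/ and viewed, and the job is handed in when it is done.

Besides the shell and the picture viewer there is one more tool, called as name(argument=value, ...), one argument or row to a line, values as JSON. jog_arm: Moves the arm, as the interface text tells. Its arguments: {"type":"object","properties":{"moves":{"type":"array"}},"required":["moves"]}

```bash
mkdir -p pics; cat > h.py <<'E'
from station import *
import numpy as np, cv2
def snap(n,f):
    c=capture(n); cv2.imwrite('pics/'+f+'.png',c['frame'][:,:,::-1]); np.savez('pics/'+f+'.npz',**{k:c[k] for k in c}); return c
def load(f): return dict(np.load('pics/'+f+'.npz'))
def ray(c,u,v):
    H=c['frame'].shape[0]; fl=H/2/np.tan(np.radians(float(c['fov_y']))/2)
    T=c['world_from_camera']; d=T[:3,:3]@np.array([(u-c['cx'])/fl,(v-c['cy'])/fl,1]); return T[:3,3],d/np.linalg.norm(d)
def atz(c,u,v,z):
    o,d=ray(c,u,v); return o+d*(z-o[2])/d[2]
def proj(c,p):
    H=c['frame'].shape[0]; fl=H/2/np.tan(np.radians(float(c['fov_y']))/2)
    T=c['world_from_camera']; q=T[:3,:3].T@(np.array(p)-T[:3,3]); return np.array([c['cx']+fl*q[0]/q[2],c['cy']+fl*q[1]/q[2]]).ravel()
def crop(f,x0,y0,x1,y1,s,out):
    im=cv2.imread('pics/'+f+'.png')[y0:y1,x0:x1]; cv2.imwrite('pics/'+out+'.png',cv2.resize(im,None,fx=s,fy=s,interpolation=cv2.INTER_CUBIC))
E
python3 - <<'E'
from h import *
np.set_printoptions(precision=4,suppress=True)
for n in ['scene','top','wrist']:
    c=snap(n,n+'0'); print(n,c['fov_y'],c['cx'],c['cy'],c['world_from_camera'])
print(sense())
E
```

```text
scene 53.50374035435646 317.56215680726626 199.07276856390925 [[-0.714   0.5092 -0.4805  1.1209]
 [ 0.7     0.5103 -0.4995  0.5418]
 [-0.0092 -0.6931 -0.7208  0.9053]
 [ 0.      0.      0.      1.    ]]
top 50.09650098187409 320.73626096988426 204.3132106348028 [[-0.0298 -0.9838  0.1766  0.343 ]
 [-0.9995  0.0306  0.0019 -0.0035]
 [-0.0073 -0.1764 -0.9843  1.3702]
 [ 0.      0.      0.      1.    ]]
wrist 58.22567084572868 316.79243852860037 201.81613905153125 [[-0.2873  0.9151  0.2829  0.1001]
 [ 0.9578  0.2737  0.0872 -0.6231]
 [ 0.0023  0.296  -0.9552  0.3839]
 [ 0.      0.      0.      1.    ]]
{'time_s': 0.15, 'joints': array([-58.5224,  22.0813,   0.3979,  -0.0178, -68.4107, -14.8142]), 'joint_velocities': array([-0.125 ,  0.0101,  0.1726,  0.1593,  0.0514,  0.0172]), 'effort': array([ -0.0021, -39.1051,  18.7585,   4.2224,   0.0123,  -0.0002]), 'tcp_pos': array([ 0.1791, -0.5983,  0.1961]), 'ee_rot': array([[-0.958 , -0.2866, -0.0006],
       [-0.2866,  0.958 ,  0.0016],
       [ 0.0001,  0.0017, -1.    ]]), 'wrist_force': array([0.7055, 0.1966, 0.3779]), 'moment': array([0.0151, 0.0305, 0.0309]), 'gripper_width': 1.0017816389663428}
```

View pics/scene0.png

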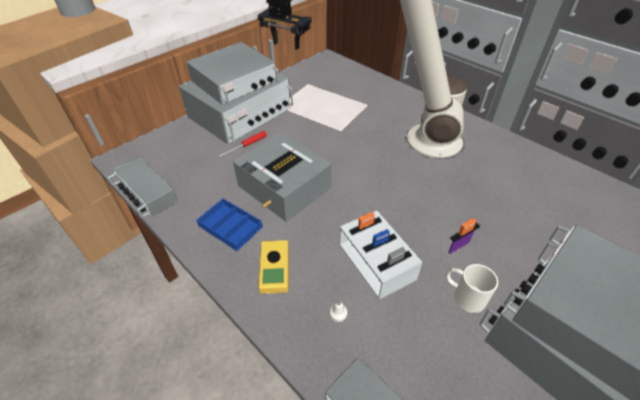

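View pics/top0.png

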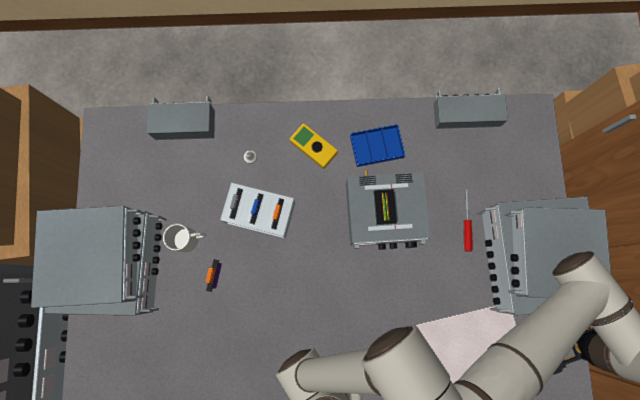

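View pics/wrist0.png

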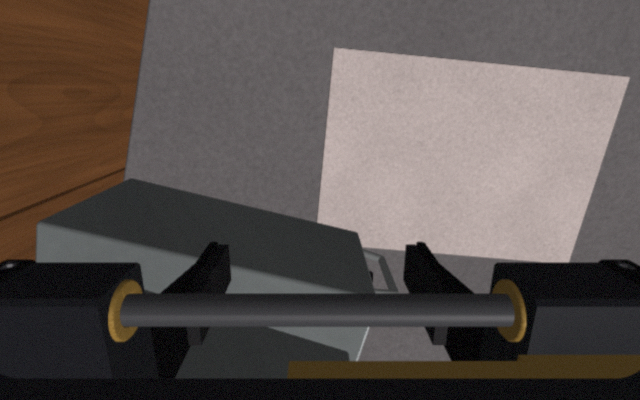

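The scene picture shows these things that could be taken for the filter:
- The orange-tabbed module in the rack, scene (367,219), top (277,212).
- A purple-bladed module with an orange grip standing or lying on the bench, scene (465,235), top (213,275). This is a decoy.
- The blue tab, scene (380,238), and the grey tab, scene (397,257), both in the rack.

I choose the orange one in the rack and will check it in close crops.

```bash
python3 - <<'E'
from h import *
crop('top0',210,165,310,250,8,'t_rack'); crop('top0',340,165,440,255,8,'t_rec')
crop('scene0',330,195,430,300,5.7,'s_rack'); crop('scene0',225,125,340,225,6,'s_rec')
E
```

```text
(no output)
```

View pics/t_rack.png

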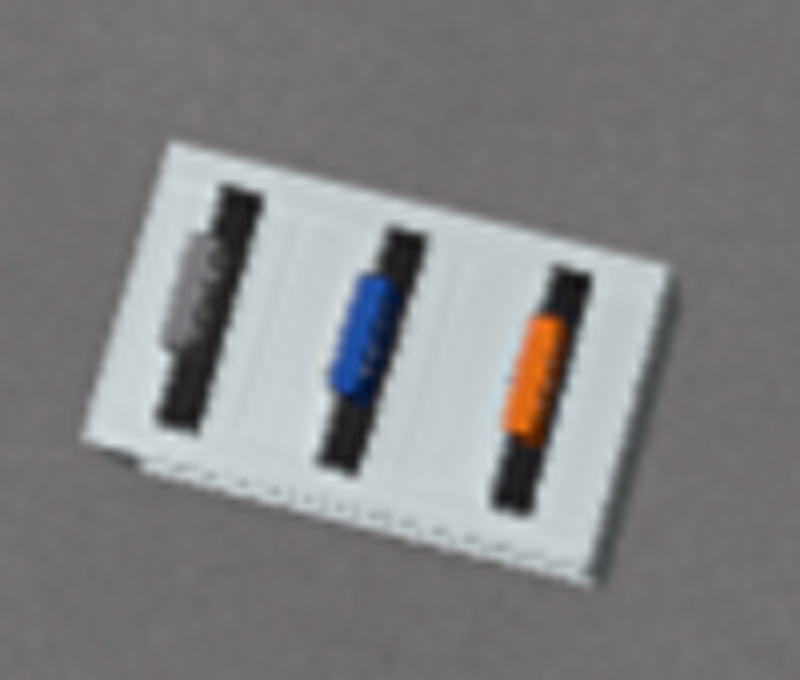

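View pics/t_rec.png

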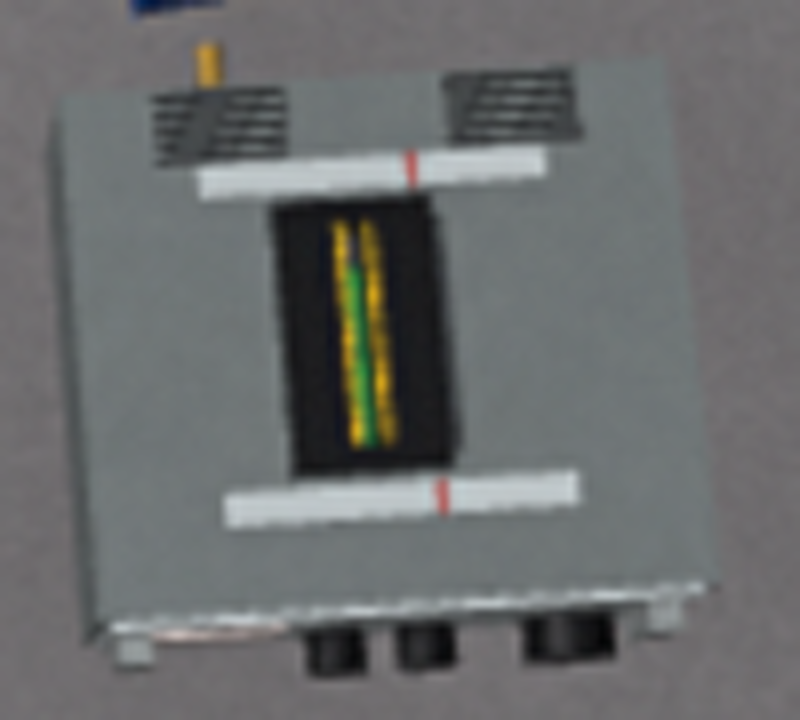

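View pics/s_rack.png

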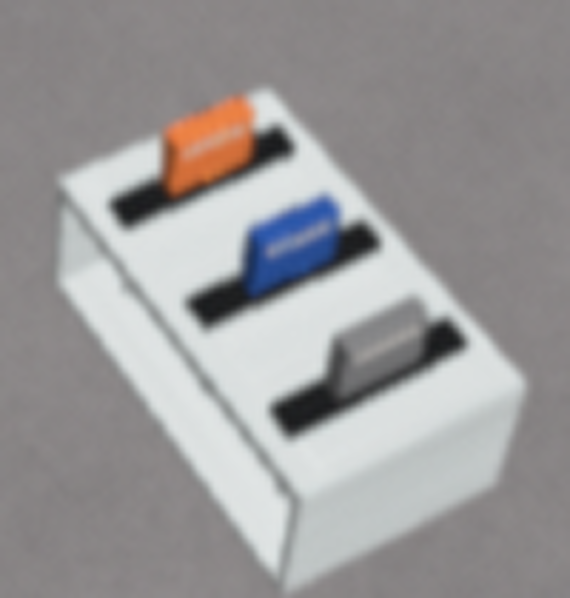

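View pics/s_rec.png

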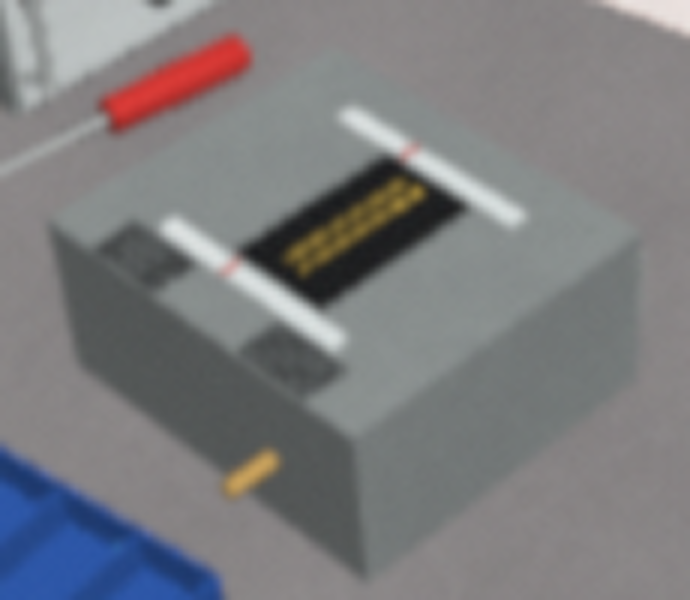

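The crops confirm the choice: the rack's orange tab is at top (276,213), on a black shoulder. The receiver is at top (388,208), with the guide to the left (+y) of the red marks. Now I turn these into positions.

```bash
python3 - <<'E'
from h import *
np.set_printoptions(precision=4,suppress=True)
t=load('top0'); s=load('scene0')
def T(o,u,v,z): return atz(t,o[0]+u/8-.44,o[1]+v/8-.44,z)
def S(o,k,u,v,z): return atz(s,o[0]+u/k-.44,o[1]+v/k-.44,z)
R=(210,165); V=(340,165)
for nm,pts in {'org':[(553,266),(592,272),(490,508),(535,515)],'blue':[(390,228),(428,234),(317,466),(357,474)],'grey':[(222,185),(263,193),(157,426),(197,434)]}.items():
    q=np.array([T(R,*p,.088) for p in pts]); m=q.mean(0); d=q[:2].mean(0)-q[2:].mean(0); print(nm,m,'len',np.hypot(*d[:2]),'yaw x',np.degrees(np.arctan2(d[1],d[0])))
q=np.array([T(R,*p,.124) for p in [(535,315),(568,318),(500,432),(540,445)]]);print('tabtop',q,q.mean(0))
q=np.array([T(R,*p,.08) for p in [(172,140),(678,265),(82,442),(597,582)]]);print('rack',q,q.mean(0))
q=np.array([S((330,195),5.7,*p,.088) for p in [(280,128),(293,148),(110,205),(126,228)]]);m=q.mean(0);print('scene org shoulder',m,q)
# receiver
q=np.array([T(V,*p,.116) for p in [(412,168),(444,495)]]);d=q[0]-q[1];print('marks',q,q.mean(0),np.hypot(*d[:2]),np.degrees(np.arctan2(d[1],d[0])))
q=np.array([T(V,*p,.11) for p in [(60,95),(665,60),(95,622),(712,582)]]);print('lid',q,q.mean(0)); 
for a,b in((0,1),(2,3),(0,2),(1,3)): print(np.hypot(*(q[a]-q[b])[:2]),(np.degrees(np.arctan2(*(q[a]-q[b])[[1,0]]))))
q=np.array([T(V,*p,.116) for p in [(272,205),(430,195),(297,475),(455,465)]]);print('guide',q,q.mean(0))
q=np.array([T(V,*p,.116) for p in [(354,220),(373,445)]]);d=q[0]-q[1];print('slot',q,q.mean(0),np.hypot(*d[:2]),np.degrees(np.arctan2(d[1],d[0])))
q=np.array([S((225,125),6,*p,.116) for p in [(410,152),(230,267)]]);print('S marks',q,q.mean(0))
q=np.array([S((225,125),6,*p,.11) for p in [(335,55),(640,240),(55,225),(360,438)]]);print('S lid',q,q.mean(0))
q=np.array([S((225,125),6,*p,.116) for p in [(413,188),(295,265)]]);print('S slot',q,q.mean(0))
E
```

```text
org [0.5496 0.1313 0.088 ] len 0.0954485807244872 yaw x -14.488025247802973
blue [0.5669 0.1956 0.088 ] len 0.09546875084332834 yaw x -16.86190316537303
grey [0.5847 0.2578 0.088 ] len 0.09585201676490147 yaw x -14.813013910344162
tabtop [[0.5718 0.13   0.124 ]
 [0.5703 0.1178 0.124 ]
 [0.5284 0.1434 0.124 ]
 [0.5231 0.1287 0.124 ]] [0.5484 0.13   0.124 ]
rack [[0.6531 0.2745 0.08  ]
 [0.5976 0.0795 0.08  ]
 [0.536  0.308  0.08  ]
 [0.4766 0.1125 0.08  ]] [0.5658 0.1936 0.08  ]
scene org shoulder [0.5545 0.1361 0.088 ] [[0.5055 0.142  0.088 ]
 [0.5109 0.1545 0.088 ]
 [0.5984 0.1167 0.088 ]
 [0.6033 0.1312 0.088 ]]
marks [[ 0.6185 -0.2135  0.116 ]
 [ 0.495  -0.218   0.116 ]] [ 0.5567 -0.2157  0.116 ] 0.1236066814520415 2.095846495358809
lid [[ 0.6522 -0.0832  0.11  ]
 [ 0.6586 -0.3125  0.11  ]
 [ 0.4527 -0.088   0.11  ]
 [ 0.4605 -0.3156  0.11  ]] [ 0.556  -0.1998  0.11  ]
0.22936445766327349 91.59127918245983
0.2277123233668967 91.96295296577608
0.199614210433954 1.3673156133563196
0.19815053057990922 0.8865394624392363
guide [[ 0.606  -0.1604  0.116 ]
 [ 0.608  -0.2196  0.116 ]
 [ 0.5041 -0.1643  0.116 ]
 [ 0.506  -0.2227  0.116 ]] [ 0.556  -0.1917  0.116 ]
slot [[ 0.5993 -0.1907  0.116 ]
 [ 0.5143 -0.1929  0.116 ]] [ 0.5568 -0.1918  0.116 ] 0.08499763030423191 1.5328161020423088
S marks [[ 0.4998 -0.2126  0.116 ]
 [ 0.6233 -0.209   0.116 ]] [ 0.5615 -0.2108  0.116 ]
S lid [[ 0.4679 -0.3104  0.11  ]
 [ 0.4598 -0.0837  0.11  ]
 [ 0.6625 -0.3031  0.11  ]
 [ 0.652  -0.0786  0.11  ]] [ 0.5605 -0.194   0.11  ]
S slot [[ 0.5182 -0.1898  0.116 ]
 [ 0.5994 -0.1872  0.116 ]] [ 0.5588 -0.1885  0.116 ]
```

jog_arm(
  moves=[
    [0.1,0,0,-0.04,0,0,0],
    [0.1,0,0,-0.08,0,0,0],
    [0.1,0,0,-0.12,0,0,0],
    [0.1,-0.02,0.01,-0.15,0,0,0.02],
    [0.1,-0.055,0.032,-0.15,0,0,0.05],
    [0.1,-0.09,0.053,-0.15,0,0,0.08],
    [0.1,-0.125,0.074,-0.15,0,0,0.11],
    [0.1,-0.16,0.095,-0.15,0,0,0.14],
    [0.1,-0.195,0.116,-0.15,0,0,0.17],
    [0.1,-0.23,0.137,-0.15,0,0,0.2],
  ],
)

```text
time_s: 0.98
tcp_pos: [0.3611, -0.3997, 0.3468]
ee_rot: [[-0.996, -0.089, -0.0], [-0.089, 0.996, 0.0], [0.0, 0.0, -1.0]]
wrist_force: [0.5, -0.2, -0.6]
gripper_width: 0.46
```

jog_arm(
  moves=[
    [0.1,-0.029,0.026,0.002,0,0,0.01],
    [0.1,-0.058,0.052,0.004,0,0,0.02],
    [0.1,-0.087,0.078,0.007,0,0,0.03],
    [0.1,-0.116,0.104,0.01,0,0,0.04],
    [0.1,-0.145,0.13,0.013,0,0,0.05],
    [0.1,-0.174,0.156,0.017,0,0,0.06],
    [0.1,-0.2,0.179,0.017,0,0,0.06],
    [0.1,-0.216,0.193,0.017,0,0,0.06],
    [0.1,-0.216,0.193,0.017,0,0,0.06],
    [0.1,-0.216,0.193,0.017,0,0,0.06],
  ],
)

```text
time_s: 1.82
tcp_pos: [0.5583, -0.1887, 0.329]
ee_rot: [[-0.999, -0.033, -0.002], [-0.033, 0.999, 0.0], [0.002, 0.0, -1.0]]
wrist_force: [0.3, -0.2, -0.3]
gripper_width: 0.45
```

```bash
python3 - <<'E'
from h import *
np.set_printoptions(precision=4,suppress=True)
c=snap('wrist','w1'); s=sense(); print(s['tcp_pos'],s['ee_rot'],c['world_from_camera'],s['joints'])
for p in [(.558,-.19,.116),(.5567,-.2157,.116)]: print(proj(c,p))
E
```

```text
[ 0.5577 -0.1896  0.3294] [[-0.9995 -0.0315 -0.0013]
 [-0.0315  0.9995  0.    ]
 [ 0.0013  0.0001 -1.    ]] [[-0.0336  0.9552  0.294   0.4762]
 [ 0.9994  0.032   0.0104 -0.1926]
 [ 0.0005  0.2942 -0.9557  0.5171]
 [ 0.      0.      0.      1.    ]] [ -3.0293  15.1801   9.1524   0.0022 -84.0442 -85.1631]
[316.4359 166.7847]
[293.7967 164.9075]
```

View pics/w1.png

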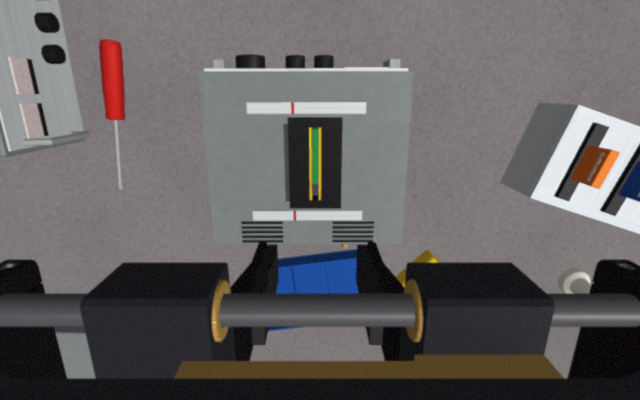

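```bash
python3 - <<'E'
from h import *
crop('w1',240,90,380,230,5.7,'w1c')
E
```

```text
(no output)
```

View pics/w1c.png

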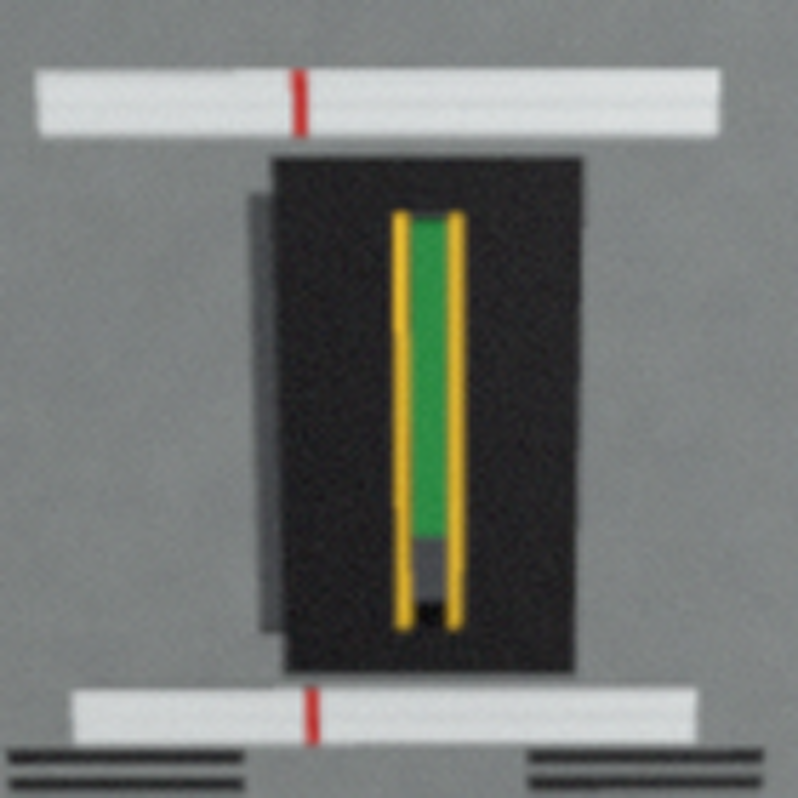

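```bash
python3 - <<'E'
from h import *
np.set_printoptions(precision=4,suppress=True)
c=load('w1')
def W(u,v,z): return atz(c,240+u/5.7-.41,90+v/5.7-.41,z)
def ang(a,b): d=a-b; return np.degrees(np.arctan2(d[1],d[0])),np.hypot(*d[:2])
q=np.array([W(*p,.116) for p in [(272,156),(583,156),(286,672),(575,672)]]); print('guide',q,q.mean(0)); print(ang(q[2],q[0]),ang(q[3],q[1]),ang(q[0],q[1]),ang(q[2],q[3]))
a,b=W(429,212,.116),W(429.5,631,.116);print('slot',a,b,(a+b)/2,ang(b,a))
a,b=W(300,104,.118),W(313,716,.118);print('marks',a,b,(a+b)/2,ang(b,a))
E
```

```text
guide [[ 0.504  -0.2235  0.116 ]
 [ 0.502  -0.1641  0.116 ]
 [ 0.6076 -0.2197  0.116 ]
 [ 0.6056 -0.1602  0.116 ]] [ 0.5548 -0.1919  0.116 ]
(np.float64(2.134923283488679), np.float64(0.10367675062624333)) (np.float64(2.1912861947224247), np.float64(0.10368518699103012)) (np.float64(-88.07703797110251), np.float64(0.05943336264970863)) (np.float64(-88.08474550467902), np.float64(0.05953539052186495))
slot [ 0.5135 -0.1932  0.116 ] [ 0.5978 -0.1904  0.116 ] [ 0.5556 -0.1918  0.116 ] (np.float64(1.903477494583559), np.float64(0.08433342125609995))
marks [ 0.4941 -0.2182  0.118 ] [ 0.6163 -0.2139  0.118 ] [ 0.5552 -0.216   0.118 ] (np.float64(2.028594072135992), np.float64(0.12228012267692216))
```

The wrist picture shows the slot centre at (315,163) and the red marks at (292,108) and (294.5,215). The slot centre comes out at (0.5552,-0.192) with a yaw of about 2°, and the guide measures 103.7x59.5 mm as it should. Next is the rack.

jog_arm(
  moves=[
    [0.1,-0.001,0.04,-0.0,0,0,0.04],
    [0.1,-0.001,0.081,0,0,0,0.08],
    [0.1,-0.002,0.122,0.0,0,0,0.12],
    [0.1,-0.002,0.163,0.005,0,0,0.16],
    [0.1,-0.003,0.204,0.01,0,0,0.2],
    [0.1,-0.003,0.245,0.015,0,0,0.24],
    [0.1,-0.003,0.285,0.02,0,0,0.28],
    [0.1,-0.003,0.322,0.03,0,0,0.305],
    [0.1,-0.003,0.322,0.03,0,0,0.305],
    [0.1,-0.003,0.322,0.03,0,0,0.305],
  ],
)

```text
time_s: 2.7
tcp_pos: [0.5503, 0.1325, 0.2994]
ee_rot: [[-0.963, 0.269, -0.001], [0.269, 0.963, -0.001], [0.001, -0.001, -1.0]]
wrist_force: [0.3, 0.5, 1.0]
gripper_width: 0.451
```

```bash
python3 - <<'E'
from h import *
np.set_printoptions(precision=4,suppress=True)
c=snap('wrist','w2'); s=sense(); print(s['tcp_pos'],s['ee_rot'],c['world_from_camera'])
p=proj(c,(.551,.1325,.106)); print(p); u,v=p.astype(int)
crop('w2',u-60,v-55,u+60,v+55,6,'w2c'); print(u-60,v-55)
E
```

```text
[0.5507 0.1315 0.3001] [[-0.9627  0.2706 -0.    ]
 [ 0.2706  0.9627 -0.0005]
 [-0.0001 -0.0005 -1.    ]] [[ 0.2684  0.9205  0.2839  0.471 ]
 [ 0.9633 -0.2561 -0.0802  0.1536]
 [-0.0011  0.295  -0.9555  0.4875]
 [ 0.      0.      0.      1.    ]]
[318.2388 170.8808]
258 115
```

View pics/w2.png

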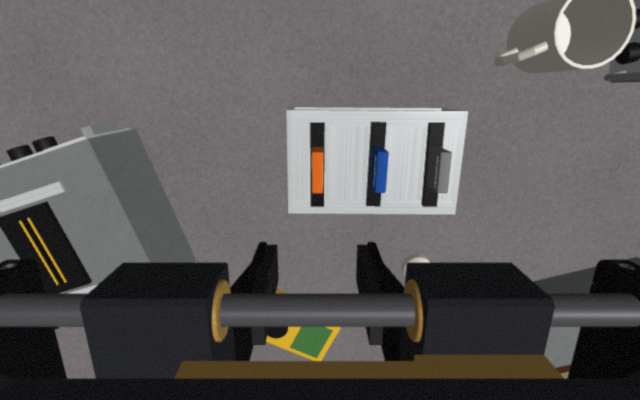

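View pics/w2c.png

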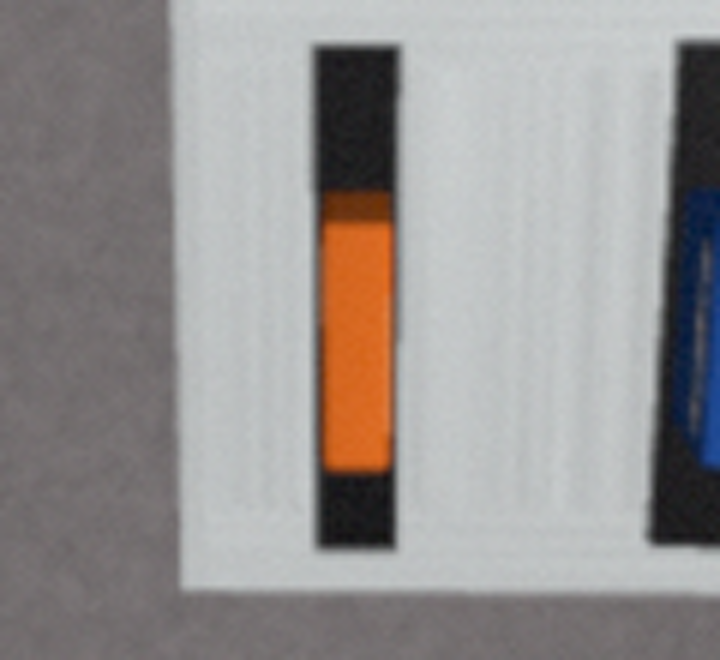

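```bash
python3 - <<'E'
from h import *
np.set_printoptions(precision=4,suppress=True)
c=load('w2'); s=sense(); R=s['ee_rot']
def W(u,v,z): return atz(c,258+u/6-.42,115+v/6-.42,z)
for z,P in((.088,[(316,45),(399,45),(317,547),(396,547)]),(.124,[(322,221),(393,221),(323,471),(391,471)])):
    q=np.array([W(*p,z) for p in P]); m=q.mean(0); d=(q[:2].mean(0)-q[2:].mean(0)); e=q[0]-q[1]
    print(m,'len',np.hypot(*d[:2]),'w',np.hypot(*e[:2]),'yaw',np.degrees(np.arctan2(-d[1],-d[0])))
    print('tool delta',R.T@(m-s['tcp_pos']))
E
```

```text
[0.5483 0.1319 0.088 ] len 0.09571634953201123 w 0.015070340286322623 yaw -15.666032530446108
tool delta [ 0.0025 -0.0001  0.2121]
[0.5487 0.1319 0.124 ] len 0.043939860949468744 w 0.01201319431531901 yaw -15.663731634841666
tool delta [ 0.0021 -0.0001  0.1761]
```

jog_arm(
  moves=[
    [0.1,0.002,0,0.04,0,0,0],
    [0.1,0.002,0,0.08,0,0,0],
    [0.1,0.002,0,0.12,0,0,0],
    [0.1,0.002,0,0.16,0,0,0],
    [0.1,0.002,0,0.19,0,0,0],
    [0.1,0.002,0,0.203,0,0,0],
    [0.1,0.002,0,0.208,0,0,0],
    [0.1,0.002,0,0.208,0,0,0],
    [0.1,0.002,0,0.208,0,0,0],
    [0.1,0.002,0,0.208,0,0,0],
  ],
)

```text
time_s: 3.58
tcp_pos: [0.5505, 0.1326, 0.094]
ee_rot: [[-0.962, 0.271, 0.004], [0.271, 0.962, 0.002], [-0.003, 0.002, -1.0]]
wrist_force: [-0.4, -0.1, -0.5]
gripper_width: 0.446
```

```bash
python3 - <<'E'
from h import *
np.set_printoptions(precision=4,suppress=True)
c=snap('wrist','w3'); s=sense(); print(s['tcp_pos'],s['wrist_force'])
print(proj(c,(.5485,.1319,.124)))
E
```

```text
[0.5503 0.1328 0.0939] [ 1.3919 -0.5316  0.1712]
[316.7881 263.901 ]
```

View pics/w3.png

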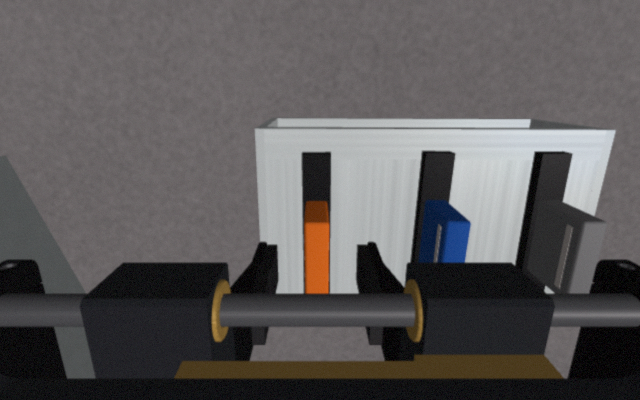

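The wrist picture shows the orange tab at columns 305–330, midway between the fingers (about 272 and 365). The blue tab is clear of the fingers, so I close.

jog_arm(
  moves=[
    [1,0,0,0,0,0,0],
    [1,0,0,0,0,0,0],
    [1,0,0,0,0,0,0],
    [1,0,0,0,0,0,0],
    [1,0,0,0,0,0,0],
    [1,0,0,0,0,0,0],
    [1,0,0,0,0,0,0],
    [1,0,0,0,0,0,0],
    [1,0,0,0,0,0,0],
    [1,0,0,0,0,0,0],
  ],
)

```text
time_s: 4.47
tcp_pos: [0.549, 0.1328, 0.092]
ee_rot: [[-0.963, 0.271, -0.0], [0.271, 0.963, 0.0], [0.0, 0.0, -1.0]]
wrist_force: [-0.4, 0.1, 2.4]
gripper_width: 0.127
```

```bash
python3 - <<'E'
from h import *
np.set_printoptions(precision=4,suppress=True)
for i in range(3):
    c=snap('wrist','w4'); s=sense(); print(s['tcp_pos'],s['wrist_force'],s['moment'],s['gripper_width']*87)
    print(c['world_from_camera'][:3,3])
E
```

```text
[0.549  0.1328 0.092 ] [-0.6917 -0.8054  1.621 ] [0.0357 0.1837 0.0104] 11.733843007253213
[0.4696 0.1538 0.28  ]
[0.549  0.1328 0.092 ] [-0.9565  0.9749  1.0802] [0.0073 0.2023 0.0056] 11.53354068739646
[0.4696 0.1538 0.28  ]
[0.549  0.1328 0.092 ] [-1.0405  0.6298  2.0636] [0.0643 0.2354 0.0217] 11.297425275309248
[0.4696 0.1538 0.28  ]
```

View pics/w4.png

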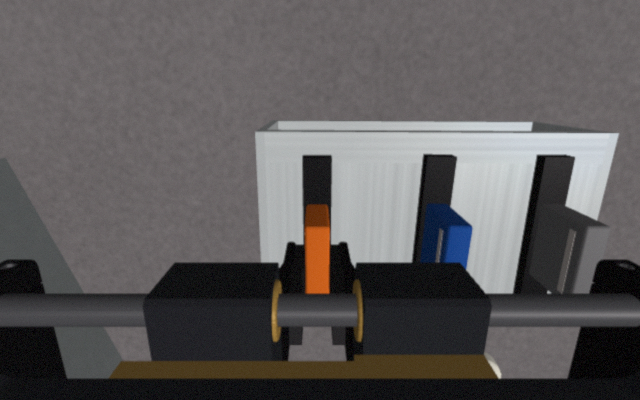

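```bash
python3 - <<'E'
from h import *
crop('w4',285,140,355,300,5,'w4c')
E
```

```text
(no output)
```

View pics/w4c.png

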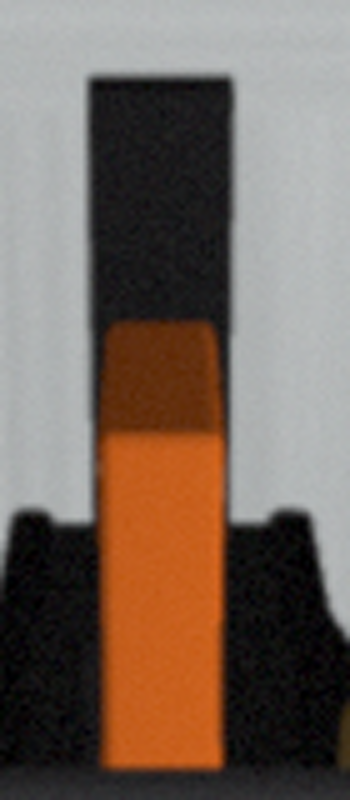

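```bash
python3 - <<'E'
from h import *
np.set_printoptions(precision=4,suppress=True)
c=load('w4'); R=np.array([[-.963,.2706,0],[.2706,.963,0],[0,0,-1]]);R[:2,:2]/=np.hypot(.963,.2706); t=np.array([.549,.1328,.092])
W=lambda u,v,z: R.T@(atz(c,285+u/5-.4,140+v/5-.4,z)-t)
print('shoulder end',(W(89,78,.088)+W(232,78,.088))/2,'minus 48mm ->x')
print('tab end',(W(101,432,.124)+W(223,432,.124))/2,'minus 22')
print('tab low',(W(102,766,.124)+W(223,766,.124))/2)
print(R.T@(c['world_from_camera'][:3,3]-t), R.T@c['world_from_camera'][:3,:3])
for f,tt,y in(('w1',[.5577,-.1896,.3294],1.8),('w2',[.5507,.1315,.3001],-15.7)):
    k=load(f); a=np.radians(y); Rz=np.array([[-np.cos(a),-np.sin(a),0],[-np.sin(a),np.cos(a),0],[0,0,-1]]); print(f,Rz.T@(k['world_from_camera'][:3,3]-tt),Rz.T@k['world_from_camera'][:3,:3])
E
```

```text
shoulder end [ 0.0489 -0.0013  0.004 ] minus 48mm ->x
tab end [ 0.0221 -0.0011 -0.032 ] minus 22
tab low [-0.0132 -0.001  -0.032 ]
[ 0.0822 -0.0012 -0.188 ] [[ 0.0005 -0.9552 -0.296 ]
 [ 1.      0.0005  0.0002]
 [-0.     -0.296   0.9552]]
w1 [ 0.0816 -0.0004 -0.1877] [[ 0.0022 -0.9557 -0.2942]
 [ 1.      0.0019  0.0011]
 [-0.0005 -0.2942  0.9557]]
w2 [ 0.0827 -0.0003 -0.1874] [[ 0.0023 -0.9555 -0.295 ]
 [ 1.      0.0025 -0.0004]
 [ 0.0011 -0.295   0.9555]]
```

The module is held, with the opening at about 12 mm. The far and near camera views agree on the tab, (0.5485,0.1319) against (0.5482,0.1319). I lift straight up.

jog_arm(
  moves=[
    [1,0,0,-0.01,0,0,0],
    [1,0,0,-0.03,0,0,0],
    [1,0,0,-0.055,0,0,0],
    [1,0,0,-0.085,0,0,0],
    [1,0,0,-0.12,0,0,0],
    [1,0,0,-0.155,0,0,0],
    [1,0,0,-0.18,0,0,0],
    [1,0,0,-0.19,0,0,0],
    [1,0,0,-0.19,0,0,0],
    [1,0,0,-0.19,0,0,0],
  ],
)

```text
time_s: 5.45
tcp_pos: [0.5482, 0.1327, 0.2807]
ee_rot: [[-0.963, 0.271, -0.002], [0.271, 0.963, 0.0], [0.002, -0.0, -1.0]]
wrist_force: [-0.1, -0.2, -2.5]
gripper_width: 0.128
```

```bash
python3 - <<'E'
from h import *
np.set_printoptions(precision=4,suppress=True)
c=snap('wrist','w5'); s=sense(); print(s['tcp_pos'],s['wrist_force'],s['gripper_width']*87)
E
```

```text
[0.5478 0.1325 0.2796] [ 0.4684 -1.2654 -2.107 ] 11.128535338207524
```

View pics/w5.png

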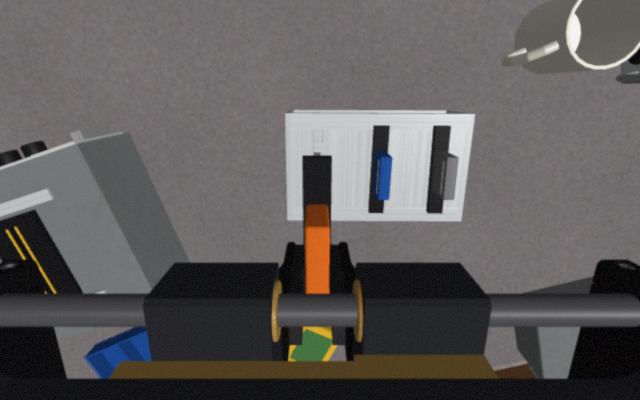

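jog_arm(
  moves=[
    [1,-0.006,-0.02,0,0,0,-0.02],
    [1,-0.018,-0.058,0,0,0,-0.06],
    [1,-0.03,-0.097,0,0,0,-0.1],
    [1,-0.042,-0.137,0,0,0,-0.14],
    [1,-0.054,-0.177,0,0,0,-0.18],
    [1,-0.066,-0.217,0,0,0,-0.22],
    [1,-0.078,-0.256,0,0,0,-0.26],
    [1,-0.088,-0.29,0,0,0,-0.29],
    [1,-0.094,-0.309,0,0,0,-0.309],
    [1,-0.094,-0.309,0,0,0,-0.309],
  ],
)

```text
time_s: 6.33
tcp_pos: [0.5544, -0.1937, 0.2784]
ee_rot: [[-1.0, -0.03, -0.006], [-0.03, 1.0, 0.0], [0.006, 0.0, -1.0]]
wrist_force: [1.5, 0.8, -2.1]
gripper_width: 0.133
```

jog_arm(
  moves=[
    [1,0,0,0.01,0,0,0],
    [1,0,0,0.03,0,0,0],
    [1,0,0,0.05,0,0,0],
    [1,0,0,0.065,0,0,0],
    [1,0,0,0.07,0,0,0],
    [1,0,0,0.07,0,0,0],
    [1,0,0,0.07,0,0,0],
    [1,0,0,0.07,0,0,0],
    [1,0,0,0.07,0,0,0],
    [1,0,0,0.07,0,0,0],
  ],
)

```text
time_s: 7.17
tcp_pos: [0.5564, -0.1901, 0.2129]
ee_rot: [[-0.999, -0.035, 0.002], [-0.035, 0.999, -0.0], [-0.002, -0.0, -1.0]]
wrist_force: [0.9, -0.4, -1.1]
gripper_width: 0.132
```

```bash
python3 - <<'E'
from h import *
np.set_printoptions(precision=4,suppress=True)
for i in range(2):
    c=snap('wrist','w6'); s=sense(); print(s['tcp_pos'],s['wrist_force'],s['moment'],s['gripper_width']*87,s['ee_rot'][:2,1],c['world_from_camera'][:3,3],c['world_from_camera'][:3,0])
c=snap('scene','s6'); crop('s6',225,100,365,225,5.7,'s6c'); crop('w6',220,90,420,300,2.8,'w6c')
E
```

```text
[ 0.5562 -0.1902  0.2128] [-0.3184  0.4378 -1.2292] [-0.0187 -0.0362  0.006 ] 11.242868421331124 [-0.0349  0.9994] [ 0.4735 -0.194   0.4007] [-0.0357  0.9994 -0.    ]
[ 0.5561 -0.1902  0.2126] [-0.0541  0.2757 -1.6941] [-0.003   0.0047  0.0207] 11.077510092717786 [-0.0347  0.9994] [ 0.4734 -0.1941  0.4006] [-0.0356  0.9994  0.    ]
```

View pics/w6.png

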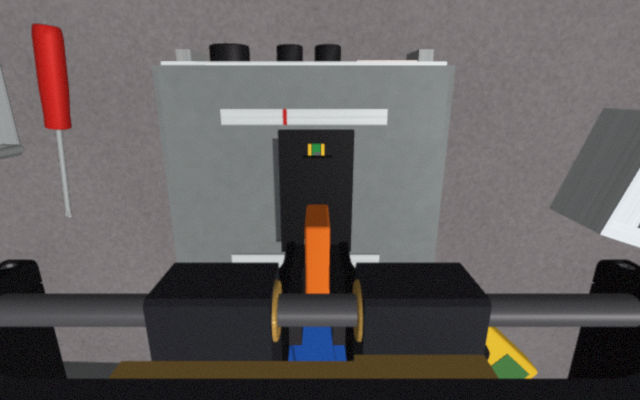

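View pics/s6c.png

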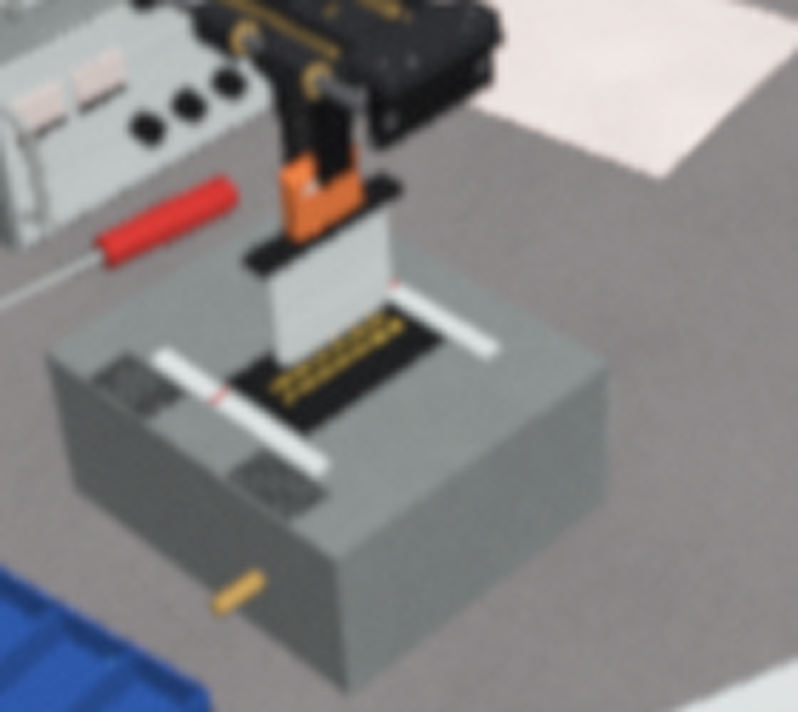

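```bash
python3 - <<'E'
from h import *
crop('w6',270,110,370,250,5.7,'w6d')
E
```

```text
(no output)
```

View pics/w6d.png

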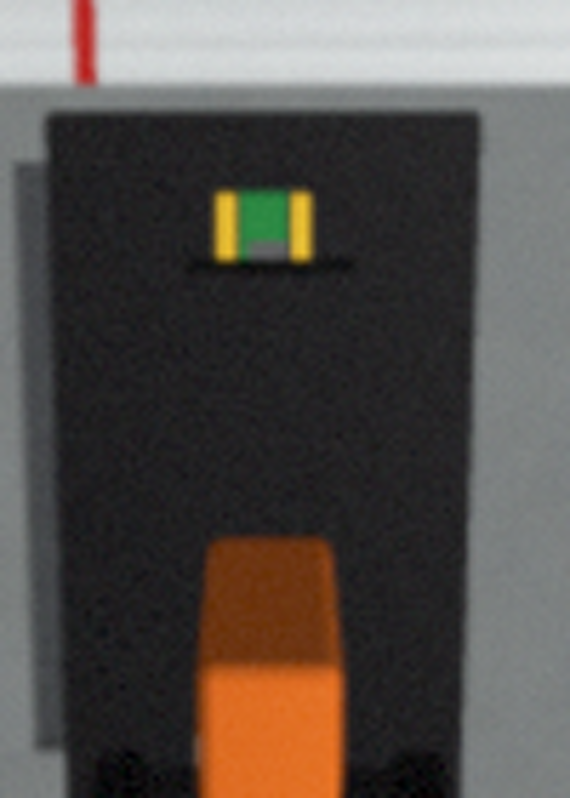

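```bash
python3 - <<'E'
from h import *
np.set_printoptions(precision=4,suppress=True)
c=load('w6'); R=np.array([[-.9994,-.0349,0],[-.0349,.9994,0],[0,0,-1]]); t=np.array([.5561,-.1902,.2126]); cp=c['world_from_camera'][:3,3]
W=lambda u,v,z: R.T@(atz(c,270+u/5.7-.41,110+v/5.7-.41,z)-t)
zt=.2126+.014
print('slot end',W(264,190,.116)); print('guide corners',W(48,113,.116),W(480,116,.116))
print('shoulder end',W(270,265,zt-.018),'tabtop end',W(271.5,665,zt+.018),'tab lowend',W(269.5,540,zt-.018)); 
q=W(48,113,.116),W(480,116,.116);print((q[0]+q[1])/2)
sl=R.T@(np.array([.5552,-.1918,.116])-t); print('slot w1',sl)
E
```

```text
slot end [ 0.0428 -0.0016  0.0966]
guide corners [ 0.0532 -0.0312  0.0966] [0.0529 0.028  0.0966]
shoulder end [ 0.0487 -0.0009  0.004 ] tabtop end [ 0.0222 -0.0007 -0.032 ] tab lowend [ 0.0214 -0.0009  0.004 ]
[ 0.0531 -0.0016  0.0966]
slot w1 [ 0.001  -0.0016  0.0966]
```

The tool frame puts the slot at (0.9, -1.6) mm and the tab at (0.4, -0.85) mm, so I shift by about (+0.6, -0.8) mm. Then I go down slowly to just past the expected contact at TCP z ≈ 0.198.

jog_arm(
  moves=[
    [1,0.0006,-0.0008,0.003,0,0,0],
    [1,0.0006,-0.0008,0.006,0,0,0],
    [1,0.0006,-0.0008,0.008,0,0,0],
    [1,0.0006,-0.0008,0.01,0,0,0],
    [1,0.0006,-0.0008,0.012,0,0,0],
    [1,0.0006,-0.0008,0.013,0,0,0],
    [1,0.0006,-0.0008,0.014,0,0,0],
    [1,0.0006,-0.0008,0.015,0,0,0],
    [1,0.0006,-0.0008,0.016,0,0,0],
    [1,0.0006,-0.0008,0.017,0,0,0],
  ],
)

```text
time_s: 8.15
tcp_pos: [0.5553, -0.191, 0.1949]
ee_rot: [[-0.999, -0.035, 0.0], [-0.035, 0.999, -0.0], [-0.0, -0.0, -1.0]]
wrist_force: [-0.5, -0.3, -1.2]
gripper_width: 0.131
```

jog_arm(
  moves=[
    [1,0,0,0.0008,0,0,0],
    [1,0,0,0.0016,0,0,0],
    [1,0,0,0.0024,0,0,0],
    [1,0,0,0.0032,0,0,0],
    [1,0,0,0.004,0,0,0],
    [1,0,0,0.0048,0,0,0],
    [1,0,0,0.0056,0,0,0],
    [1,0,0,0.0064,0,0,0],
    [1,0,0,0.0072,0,0,0],
    [1,0,0,0.008,0,0,0],
  ],
)

```text
time_s: 8.98
tcp_pos: [0.5553, -0.191, 0.1868]
ee_rot: [[-0.999, -0.035, -0.0], [-0.035, 0.999, 0.0], [0.0, 0.0, -1.0]]
wrist_force: [-0.7, 0.6, -1.5]
gripper_width: 0.13
```

```bash
python3 - <<'E'
from h import *
np.set_printoptions(precision=4,suppress=True)
c=snap('scene','s7'); crop('s7',225,100,365,225,5.7,'s7c'); c=snap('wrist','w7'); s=sense(); print(s['tcp_pos'],s['wrist_force'],s['moment'])
E
```

```text
[ 0.5552 -0.191   0.1868] [ 0.4732 -0.3361 -1.0807] [ 0.001  -0.0488  0.0217]
```

View pics/s7c.png

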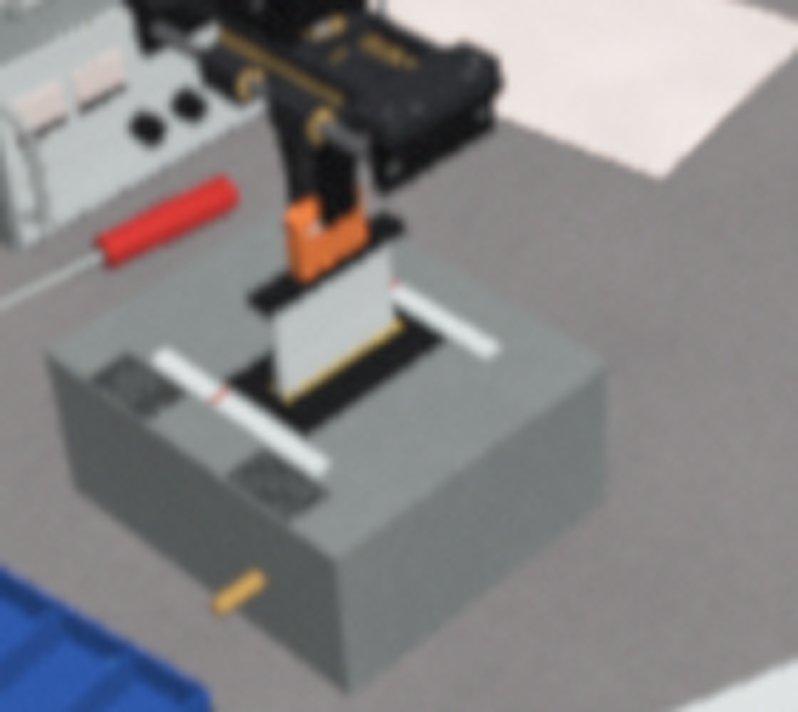

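The scene crop shows the blade inside the slot, its lower edge between the yellow lines, about 11 mm in with no contact force. I continue down.

jog_arm(
  moves=[
    [1,0,0,0.0015,0,0,0],
    [1,0,0,0.003,0,0,0],
    [1,0,0,0.0045,0,0,0],
    [1,0,0,0.006,0,0,0],
    [1,0,0,0.0075,0,0,0],
    [1,0,0,0.009,0,0,0],
    [1,0,0,0.0105,0,0,0],
    [1,0,0,0.012,0,0,0],
    [1,0,0,0.0135,0,0,0],
    [1,0,0,0.015,0,0,0],
  ],
)

```text
time_s: 9.92
tcp_pos: [0.5553, -0.191, 0.1718]
ee_rot: [[-0.999, -0.035, 0.0], [-0.035, 0.999, -0.0], [-0.0, -0.0, -1.0]]
wrist_force: [1.2, -0.4, -0.9]
gripper_width: 0.132
```

jog_arm(
  moves=[
    [1,0,0,0.0018,0,0,0],
    [1,0,0,0.0036,0,0,0],
    [1,0,0,0.0054,0,0,0],
    [1,0,0,0.0072,0,0,0],
    [1,0,0,0.009,0,0,0],
    [1,0,0,0.0108,0,0,0],
    [1,0,0,0.0126,0,0,0],
    [1,0,0,0.0144,0,0,0],
    [1,0,0,0.0162,0,0,0],
    [1,0,0,0.018,0,0,0],
  ],
)

```text
time_s: 10.75
tcp_pos: [0.5553, -0.191, 0.1538]
ee_rot: [[-0.999, -0.035, 0.0], [-0.035, 0.999, -0.0], [-0.0, -0.0, -1.0]]
wrist_force: [-0.9, 0.5, -2.4]
gripper_width: 0.132
```

jog_arm(
  moves=[
    [1,0,0,0.001,0,0,0],
    [1,0,0,0.002,0,0,0],
    [1,0,0,0.003,0,0,0],
    [1,0,0,0.004,0,0,0],
    [1,0,0,0.005,0,0,0],
    [1,0,0,0.006,0,0,0],
    [1,0,0,0.007,0,0,0],
    [1,0,0,0.008,0,0,0],
    [1,0,0,0.009,0,0,0],
    [1,0,0,0.01,0,0,0],
  ],
)

```text
time_s: 11.58
tcp_pos: [0.5558, -0.1912, 0.1448]
ee_rot: [[-0.999, -0.035, 0.002], [-0.035, 0.999, -0.001], [-0.002, -0.001, -1.0]]
wrist_force: [-1.4, 0.3, 4.2]
gripper_width: 0.131
```

jog_arm(
  moves=[
    [1,0,0,0.001,0,0,0],
    [1,0,0,0.002,0,0,0],
    [1,0,0,0.003,0,0,0],
    [1,0,0,0.004,0,0,0],
    [1,0,0,0.005,0,0,0],
    [1,0,0,0.006,0,0,0],
    [1,0,0,0.007,0,0,0],
    [1,0,0,0.008,0,0,0],
    [1,0,0,0.009,0,0,0],
    [1,0,0,0.01,0,0,0],
  ],
)

```text
time_s: 12.42
tcp_pos: [0.5554, -0.191, 0.1339]
ee_rot: [[-0.999, -0.035, 0.0], [-0.035, 0.999, -0.0], [-0.0, -0.0, -1.0]]
wrist_force: [0.5, -0.3, 3.4]
gripper_width: 0.134
```

```bash
python3 - <<'E'
from h import *
np.set_printoptions(precision=4,suppress=True)
c=snap('scene','s8'); crop('s8',225,100,365,225,5.7,'s8c'); s=sense(); print(s['tcp_pos'],s['wrist_force'],s['moment'])
E
```

```text
[ 0.5553 -0.191   0.1336] [-0.0924  0.1584  3.644 ] [-0.0278 -0.0334 -0.0153]
```

View pics/s8c.png

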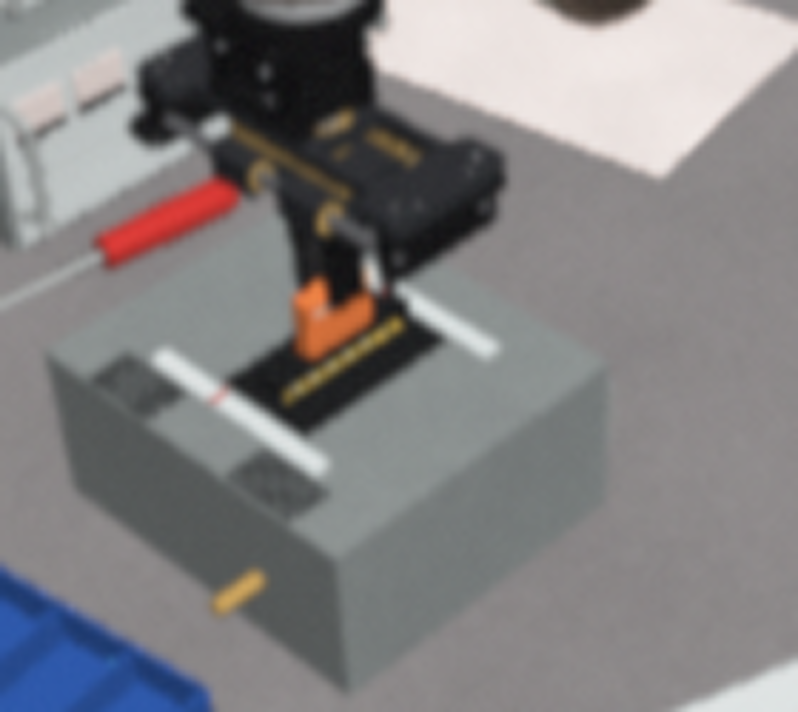

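jog_arm(
  moves=[
    [1,0,0,0.0004,0,0,0],
    [1,0,0,0.0008,0,0,0],
    [1,0,0,0.0012,0,0,0],
    [1,0,0,0.0016,0,0,0],
    [1,0,0,0.002,0,0,0],
    [1,0,0,0.0024,0,0,0],
    [1,0,0,0.0028,0,0,0],
    [1,0,0,0.0032,0,0,0],
    [1,0,0,0.0036,0,0,0],
    [1,0,0,0.004,0,0,0],
  ],
)

```text
time_s: 13.3
tcp_pos: [0.5553, -0.191, 0.1299]
ee_rot: [[-0.999, -0.035, 0.0], [-0.035, 0.999, -0.0], [-0.0, -0.0, -1.0]]
wrist_force: [-0.2, 1.2, 4.1]
gripper_width: 0.134
```

jog_arm(
  moves=[
    [1,0,0,0.0001,0,0,0],
    [1,0,0,0.0002,0,0,0],
    [1,0,0,0.0003,0,0,0],
    [1,0,0,0.0004,0,0,0],
    [1,0,0,0.0005,0,0,0],
    [1,0,0,0.0006,0,0,0],
    [1,0,0,0.0007,0,0,0],
    [1,0,0,0.0008,0,0,0],
    [1,0,0,0.0009,0,0,0],
    [1,0,0,0.001,0,0,0],
  ],
)

```text
time_s: 14.13
tcp_pos: [0.5553, -0.191, 0.1289]
ee_rot: [[-0.999, -0.035, -0.0], [-0.035, 0.999, 0.0], [0.0, 0.0, -1.0]]
wrist_force: [0.3, 0.3, 3.8]
gripper_width: 0.134
```

jog_arm(
  moves=[
    [1,0,0,0.0001,0,0,0],
    [1,0,0,0.0002,0,0,0],
    [1,0,0,0.0003,0,0,0],
    [1,0,0,0.0004,0,0,0],
    [1,0,0,0.0005,0,0,0],
    [1,0,0,0.0006,0,0,0],
    [1,0,0,0.0007,0,0,0],
    [1,0,0,0.0008,0,0,0],
    [1,0,0,0.0009,0,0,0],
    [1,0,0,0.001,0,0,0],
  ],
)

```text
time_s: 14.97
tcp_pos: [0.5553, -0.191, 0.128]
ee_rot: [[-0.999, -0.035, 0.0], [-0.035, 0.999, -0.0], [-0.0, -0.0, -1.0]]
wrist_force: [-0.1, 0.8, 5.5]
gripper_width: 0.132
```

jog_arm(
  moves=[
    [1,0,0,0.0001,0,0,0],
    [1,0,0,0.0002,0,0,0],
    [1,0,0,0.0003,0,0,0],
    [1,0,0,0.0004,0,0,0],
    [1,0,0,0.0005,0,0,0],
    [1,0,0,0.0005,0,0,0],
    [1,0,0,0.0005,0,0,0],
    [1,0,0,0.0005,0,0,0],
    [1,0,0,0.0005,0,0,0],
    [1,0,0,0.0005,0,0,0],
  ],
)

```text
time_s: 15.8
tcp_pos: [0.5554, -0.191, 0.128]
ee_rot: [[-0.999, -0.035, 0.0], [-0.035, 0.999, -0.0], [-0.0, -0.0, -1.0]]
wrist_force: [-1.4, 0.5, 6.4]
gripper_width: 0.135
```

jog_arm(
  moves=[
    [1,0,0,0.0002,0,0,0],
    [1,0,0,0.0004,0,0,0],
    [1,0,0,0.0006,0,0,0],
    [1,0,0,0.0008,0,0,0],
    [1,0,0,0.001,0,0,0],
    [1,0,0,0.001,0,0,0],
    [1,0,0,0.001,0,0,0],
    [1,0,0,0.001,0,0,0],
    [1,0,0,0.001,0,0,0],
    [1,0,0,0.001,0,0,0],
  ],
)

```text
time_s: 16.63
tcp_pos: [0.5554, -0.1911, 0.1279]
ee_rot: [[-0.999, -0.035, 0.001], [-0.035, 0.999, -0.001], [-0.001, -0.001, -1.0]]
wrist_force: [-2.1, 1.3, 10.6]
gripper_width: 0.134
```

```bash
python3 - <<'E'
from h import *
np.set_printoptions(precision=4,suppress=True)
c=snap('scene','s9'); crop('s9',255,125,325,190,10,'s9c'); s=sense(); print(s['tcp_pos'],s['wrist_force'],s['moment'])
E
```

```text
[ 0.5554 -0.1911  0.1279] [-2.8514  2.0567 10.0782] [ 0.368   0.6488 -0.0394]
```

View pics/s9c.png

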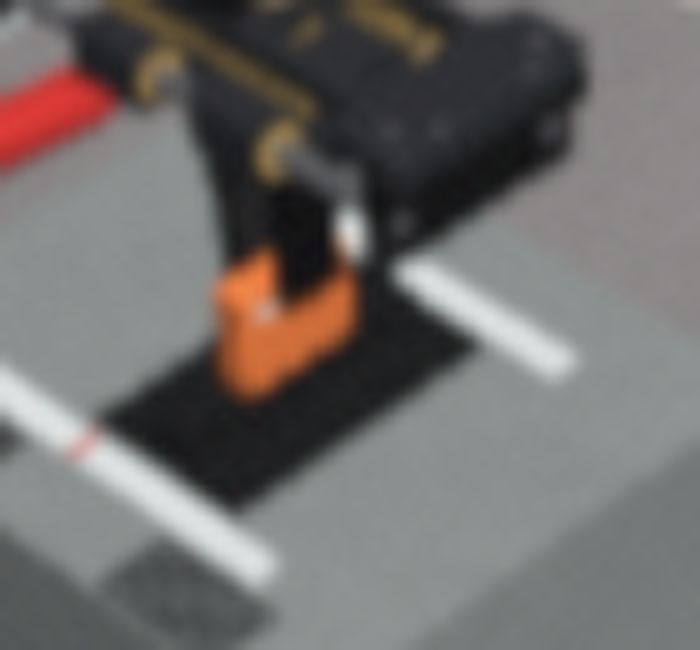

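jog_arm(
  moves=[
    [1,0,0,0.0003,0,0,0],
    [1,0,0,0.0006,0,0,0],
    [1,0,0,0.0009,0,0,0],
    [1,0,0,0.0012,0,0,0],
    [1,0,0,0.0012,0,0,0],
    [1,0,0,0.0012,0,0,0],
    [1,0,0,0.0012,0,0,0],
    [1,0,0,0.0012,0,0,0],
    [1,0,0,0.0012,0,0,0],
    [1,0,0,0.0012,0,0,0],
  ],
)

```text
time_s: 17.52
tcp_pos: [0.5554, -0.1911, 0.1279]
ee_rot: [[-0.999, -0.036, 0.001], [-0.036, 0.999, -0.001], [-0.001, -0.001, -1.0]]
wrist_force: [-3.8, 2.7, 14.7]
gripper_width: 0.133
```

jog_arm(
  moves=[
    [1,0,0,-0.0008,0,0,0],
    [1,0,0,-0.0016,0,0,0],
    [1,0,0,-0.0022,0,0,0],
    [1,0,0,-0.0022,0,0,0],
    [0.3,0,0,-0.0022,0,0,0],
    [0.3,0,0,-0.0022,0,0,0],
    [0.3,0,0,-0.0022,0,0,0],
    [0.3,0,0,-0.0022,0,0,0],
    [0.3,0,0,-0.0022,0,0,0],
    [0.3,0,0,-0.0022,0,0,0],
  ],
)

```text
time_s: 18.35
tcp_pos: [0.5551, -0.1909, 0.127]
ee_rot: [[-0.999, -0.035, -0.001], [-0.035, 0.999, 0.0], [0.001, 0.0, -1.0]]
wrist_force: [-0.7, -0.8, -0.3]
gripper_width: 0.34
```

Released, with no force on the tool. I retreat upward and look.

jog_arm(
  moves=[
    [0.3,0,0,-0.005,0,0,0],
    [0.3,0,0,-0.015,0,0,0],
    [0.3,0,0,-0.035,0,0,0],
    [0.3,0,0,-0.065,0,0,0],
    [0.3,0,0,-0.1,0,0,0],
    [0.3,0,0,-0.135,0,0,0],
    [0.3,0,0,-0.165,0,0,0],
    [0.3,0,0,-0.18,0,0,0],
    [0.3,0,0,-0.18,0,0,0],
    [0.3,0,0,-0.18,0,0,0],
  ],
)

```text
time_s: 19.18
tcp_pos: [0.5555, -0.1909, 0.3092]
ee_rot: [[-0.999, -0.035, 0.003], [-0.035, 0.999, 0.0], [-0.003, 0.0, -1.0]]
wrist_force: [-1.3, 0.4, 0.0]
gripper_width: 0.354
```

```bash
python3 - <<'E'
from h import *
np.set_printoptions(precision=4,suppress=True)
c=snap('scene','s10'); crop('s10',225,125,340,225,6,'s10c'); w=snap('wrist','w10'); crop('w10',240,90,390,230,5,'w10c'); s=sense(); print(s['tcp_pos'],s['wrist_force'])
E
```

```text
[ 0.5546 -0.1908  0.3066] [ 0.4743 -0.2387 -0.4976]
```

View pics/s10c.png

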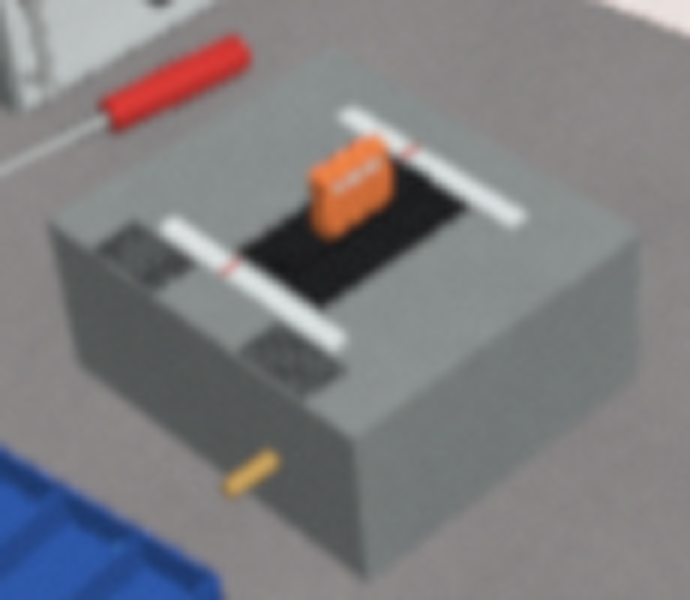

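View pics/w10c.png

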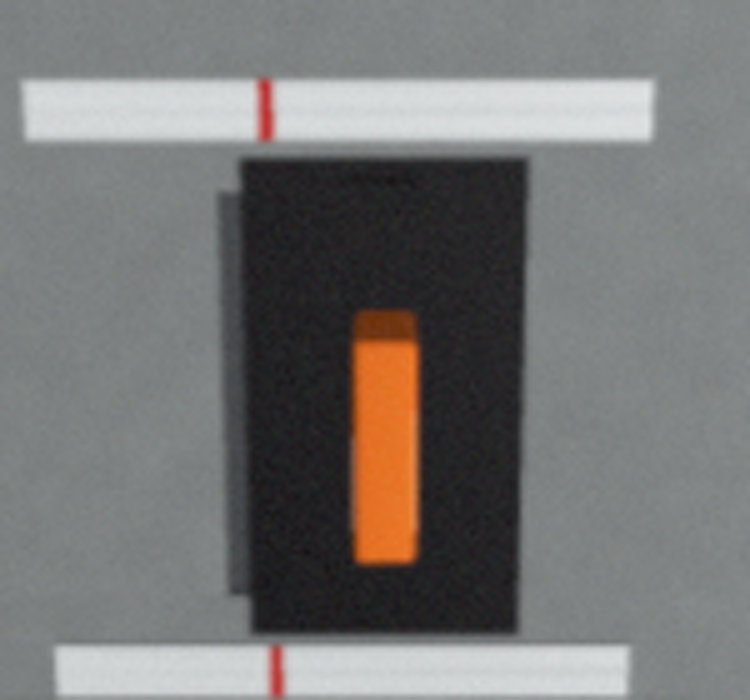

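View pics/s10.png

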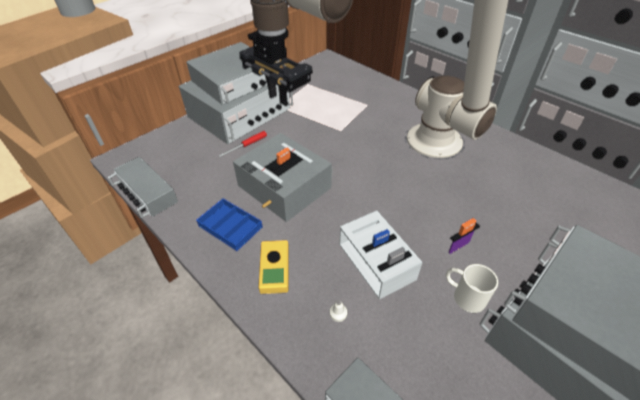

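The scene shows the orange tab upright on the guide at (283,155), with the blue and grey modules still in the rack. One size check on the seated height, then I hand in.

```bash
python3 - <<'E'
from h import *
np.set_printoptions(precision=4,suppress=True)
c=load('w10'); W=lambda u,v,z: atz(c,240+u/5-.4,90+v/5-.4,z)
for z in(.155,.160,.165,.17):
    a,b=W(386,341,z),W(386,565,z); l,r=W(353,450,z),W(418,450,z); print(z,(a+b)/2,np.linalg.norm(a-b),np.linalg.norm(l-r))
# guide ends
a,b=W(385,158,.116),W(385,633,.116); print((a+b)/2,np.linalg.norm(a-b))
print(sense()['wrist_force'], sense()['time_s']); print(finish_job())
E
```

```text
0.155 [ 0.5563 -0.1915  0.155 ] 0.0448852741047712 0.01266143158589259
0.16 [ 0.5551 -0.1916  0.16  ] 0.04422616215666916 0.012475506446639565
0.165 [ 0.5539 -0.1916  0.165 ] 0.043567050208567014 0.012289581307386567
0.17 [ 0.5526 -0.1917  0.17  ] 0.042907938260464976 0.012103656168133546
[ 0.5548 -0.1918  0.116 ] 0.10417228000088759
[ 0.4743 -0.2387 -0.4976] 19.2833
the job is handed in; nothing more can be done
None
```

I took the orange-grip filter module out of the rack, lowered it through the slot, pushed it home and let go. The job was handed in at 19.3 s.

**Fit:** The slot stood about 24 mm from the red marks. The blade went straight in on the camera measurement, with no contact force, so I did not need to feel for the slot.

**Push:** Resistance at the connector was about 4–6 N. The module then stopped hard with the TCP at z = 0.128 m, the height calculated for fully home. It did not move further under about 15 N, the highest wrist force I read; I only saw readings at the end of each move. I backed off before opening the gripper.

**Last checks:**
- **Seating:** The wrist picture puts the tab at (0.555, -0.192), centred over the guide. Its top edge measures 44.2 mm (true 44 mm) at the fully-home height of 0.160 m. Its apparent thickness (12.5 mm against 12 mm) fits a slightly greater height, within pixel error.
- **Surroundings:** The gripper is clear above the receiver with no force on it. The blue and grey modules are still in the rack, and the other objects look unmoved.
- **Camera disagreement:** The scene and top cameras differed by about 5 mm, so I relied on the wrist camera. Its far and near views of the tab in the rack agreed to about 0.3 mm.

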